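# Click the tub into its safety dock

### The arm

A 7-joint arm with a two-finger parallel gripper is mounted at the origin on the work surface. World frame = base frame: x ahead of the robot, y to its left, z up, the work surface at z = 0. Lengths are in m, angles in rad, forces in N, time in s.
With the tool pointing down it reaches from about 0.425 to 0.925 m from the base axis. Payload 6.8 kg.
Tool frame: the origin (TCP) lies between the finger pads; the fingertips stand 17 mm ahead of it and the grasp point (between the pads) lies 2 mm behind it; z points along the fingers, y is the direction in which the jaws open and shut (so a half turn about z gives the same grasp; the last joint's range is limited). The gripper opens to 88 mm and grips with 3 to 60 N. Pads are 20 mm wide; open, the fingers measure 115 mm over their backs; the gripper's body (75 mm by 178 mm) begins 61 mm behind the grasp point.
Start: joints at [1.035, 0.477, 0.022, 1.555, -0.011, 1.109, -0.083], TCP at [0.28, -0.614, 0.24] pointing down, gripper open.
Joint ranges: [-2.96, 2.96], [-0.34, 2.1], [-1.41, 1.46], [0.24, 2.44], [-1.37, 4.51], [0.17, 1.92], [-2.96, 2.96]. Speed limits (rad/s): [2.39, 2.39, 3.14, 3.14, 3.14, 3.14, 3.14].

### API

Orientations are given as a unit quaternion [x, y, z, w].
In Python, from cell import bot, cams gives the robot as it stands. The module is installed in compiled form; this text tells all that it offers.
- The arm moves only by the tool move_arm, never from a script. Its arguments are lists of equal length, an entry for each row: "delta_rot": the turn, a rotation vector about the tool's x, y, z in units of 0.12 rad (1.0 is 0.12 rad), a list of three; "xyz": the shift along the tool's x, y, z in units of 0.06 m (1.0 is 0.06 m), a list of three; "jaw": the gripper's target within -1 to 1 (shut at 1, half-way at 0, fully open at -1). A call has 1 to 12 rows; each row shifts and turns the pose as measured when the row begins, along the tool's axes as they then stand; what a row does not reach is not made up. A row lasts 1/8 s, in which the tool goes at most 62.5 mm and 10.7 degrees, less where a joint would pass 70% of its speed; a pose out of reach is approached as far as the arm can. A call with a number of a shift or a turn outside -1 to 1 is refused whole. A call with a gripper value outside its range is refused whole. The fingers move at their own pace and stop on an object; "force" is the grip in N (left out, the last holds). Time passes only in rows, so rows that do not move let the fingers close. It gives the time, the measured TCP pose, the force and the opening at its end, in the units of the state.
- bot.get_obs(): the state, without advancing time (a new reading comes with each control period).
- cams.camera(name): name is "scene" or "top" or "wrist"; returns the picture (400x640x3 uint8, blue, green, red); there is no depth.
- cams.get_calibration(name): a dict with "fovy" (degrees; the focal length in pixels is half the picture's height over the tangent of half this angle, whatever the lens; pixels are square), "cx", "cy" (the principal point, pixels), "k1" (the pictures are not rectified: a ray, as slopes to the right and down, at radius r is drawn at 1 + k1 r^2 times it, then the intrinsics apply), "world_to_cam" (4x4, takes a point from world to camera coordinates); the wrist camera has in their place "mount" (4x4, takes a point from camera to tool coordinates, whose origin is the TCP and whose axes are the flange's). Camera axes: x right, y up, looking along -z (the intrinsics and any distortion apply to the point x, -y, -z); pixel columns grow to the right and rows downward; lengths in m; the calibration is good to about 2 mm. A picture is of the moment at which its call begins: read the wrist's pose just before it. get_calibration takes no time and is no camera call.
- bot.hand_in(): hands the job in, once; it reports no verdict.
The state is a dict: "t": time; "joint_positions": joint angles; "qd": joint speeds; "joint_torque": joint torques, N m; "tool_pos": TCP position; "tool_rot": TCP orientation; "contact_force": force on the tool from outside, world axes, zero at the start; "wrist_torque": the same for the moment, N m; "opening": opening from 0.0 (shut) to 1.0 (fully open).
Only numpy, scipy, OpenCV 4.12 (cv2) and the standard library are available. Lean on these libraries where they do the work, as an engineer would, in place of code of your own. Each camera call takes 0.05 s, during which the arm holds its last target. There are 200 camera calls.

### The job

Put the lidded white tub away in the steel safety dock on the worktop: stand it lined up in the open mouth, then push it in gently until the hidden spring catch clicks behind its ribs and it stays in by itself when you let go. The catch and end stop sit at a slightly different depth each time, so feel for them and do not ram or force the tub. Leave the kettle, the lemon squeezer and the scraper where they are.

Things in the scene. Friction and masses are not known exactly. Their poses are not given: they have to be found in the camera images.
- tub: White plastic tub, lid fixed on, about 0.24 kg, same either way round. Origin: centre of underside, z up. Body 110 long (x) x 66 wide (y) x 56 high (mm). An upright rib near each corner (x = +-48, 6 mm wide, z 5 to 52) stands out to y = +-40, so 80 wide over the ribs. The flat end walls (x = +-55) may be pushed on, low down (z 15 to 45): pushing high tips it.
- tub_fin (a point): Top of the tub's fin handle, on its centre line, 90 mm above the tub's underside. The fin is 36 mm long along the tub's x, 14 mm wide along y, and 28 mm high, rising from the lid at z = 62.
- dock: Low steel dock fixed to the worktop, no floor: the tub slides on the worktop. Origin at worktop level, middle of its mouth; +x is the way in, z up. Cheeks from x = 0 to 145 mm, 66 high, inner faces y = +-41.5, outer +-58; flared lips 50 high widen the mouth to y = +-56 at x = -29. Sliding friction of the tub 1 to 2.5 N. Over 22 N between tub and dock would damage the catch.
- dock_hood (a point): Middle of the front edge of the dock's hood, top side, 70 mm past the mouth, 69 mm high, 3 mm thick; beside |y| = 32 mm it reaches forward to 44 mm. In the dock a sprung backplate, 34 mm wide, centre 30 mm high, starts with its face 50 mm past the mouth: it meets the tub's leading wall and is pressed back, 3 N and 0.6 N more per 10 mm. Let go too soon, it shoves the tub back to there.
- dock_caught (a point): Worktop point 30 mm past the mouth: where the tub's centre stands on average when caught. The real place is up to 12 mm nearer or farther, out of sight. Two sprung pawls in the cheeks ride over the leading ribs (2 to 4 N more) and snap behind them (force drops); the hard end stop is about 5 mm beyond the caught place. Let go, the tub backs a few mm onto the pawls and stays.
- kettle: Glass jug kettle on a blue base, bystander, 156 mm across and 215 mm high, black handle standing out to 115 mm on its -y side. Origin at the centre of its underside.
- squeezer: Stainless steel hand lemon squeezer lying down, bystander, about 240 mm long, 46 mm high; origin under the middle of its round cup (76 mm across), handles along -x to 192 mm.
- scraper: Red silicone scraper lying flat, bystander, 253 mm long (x from -125 to +128 mm), 52 mm wide, 12 mm high; origin on the worktop near its middle.
Not all that is in view belongs to the job. Several things have the shape of the tub; the one meant has the colours described above. What is shaped like the dock but brown is not meant.

How it is judged:
On the way:
1. the tub stands upright on the worktop, lined up, with its leading end in the dock's mouth (x of tub in the frame of dock above -0.052 m and y of tub in the frame of dock between -0.005 and 0.005 m and height (world z) of tub below 0.008 m and angle between the x axis of tub and the x axis of dock, either way round below 0.08 rad and angle between tub's own z axis and vertical below 0.08 rad), for 0.1 s.
At the end, for the whole second after the job is handed in: The tub stands upright and straight (within 0.06 rad, 5 mm sideways) on the worktop in the dock, at rest, its centre 10 to 50 mm past the mouth, held by the pawls against the sprung backplate (uncaught it would be pushed back out to before the mouth) (x of tub in the frame of dock between 0.01 and 0.05 m and y of tub in the frame of dock between -0.005 and 0.005 m and height (world z) of tub below 0.004 m and angle between tub's own z axis and vertical below 0.06 rad and angle between the x axis of tub and the x axis of dock, either way round below 0.06 rad and linear speed of tub below 0.01 m/s); the robot touches nothing.
It fails at once if the tub is forced against the dock with more than 22 N (contact force between tub and dock above 22 N).
It fails at once if the kettle is moved by more than 20 mm (distance of kettle from where it was at the start of the episode above 0.02 m).
It fails at once if the lemon squeezer is moved by more than 20 mm (distance of squeezer from where it was at the start of the episode above 0.02 m).
It fails at once if the scraper is moved by more than 20 mm (distance of scraper from where it was at the start of the episode above 0.02 m).
It also fails if it takes over 61 s, if anything falls off the work surface, if the arm or the gripper's body presses on something with over 40 N, if the wrist force passes 120 N, or if a joint passes its speed limit or range.

## Working session

There is one attempt and no reset: what is moved stays moved. The work goes in short steps, Python scripts to look and compute and a tool call to move; the robot and the scene stay as the last step left them, time stands still between calls to the robot, and variables do not carry over. Pictures are saved under pics/ and viewed, on a budget of 10 in all, crops included, one or two more only if the job needs it, and the job is handed in when it is done.

Besides the shell and the picture viewer there is one more tool, called as a command line: name --argument value ..., lists and objects as JSON in quotes. move_arm: Moves the arm, as the interface text tells. Shifts and turns lie within -1 to 1; 1 stands for 0.06 m of shift or 0.12 rad of turn. Its arguments: {"type":"object","properties":{"delta_rot":{"type":"array"},"xyz":{"type":"array"},"jaw":{"type":"array"},"force":{"type":"number"}},"required":["delta_rot","xyz","jaw"]}

```bash
mkdir -p pics; cat > h.py <<'E'
import numpy as np, cv2
from cell import bot, cams
from scipy.spatial.transform import Rotation as R
def cam(name):
    c=cams.get_calibration(name); f=200/np.tan(np.radians(c['fovy'])/2)
    if 'world_to_cam' in c: T=np.linalg.inv(np.array(c['world_to_cam']))
    else:
        o=bot.get_obs(); W=np.eye(4); W[:3,:3]=R.from_quat(o['tool_rot']).as_matrix(); W[:3,3]=o['tool_pos']; T=W@np.array(c['mount'])
    return c,f,T
def pix2w(C,u,v,z):
    c,f,T=C; d=np.array([(u-c['cx'])/f,(v-c['cy'])/f]); s=d.copy()
    for _ in range(30): s=d/(1+c['k1']*(s@s))
    r=T[:3,:3]@np.array([s[0],-s[1],-1]); p=T[:3,3]
    return p+r*(z-p[2])/r[2]
def w2pix(C,P):
    c,f,T=C; q=np.linalg.inv(T)@np.append(P,1); s=np.array([q[0],-q[1]])/-q[2]; s=s*(1+c['k1']*(s@s))
    return s*f+[c['cx'],c['cy']]
E
python3 - <<'E'
from h import *
for n in ['scene','top']:
    cv2.imwrite(f'pics/{n}0.png',cams.camera(n)); c=cams.get_calibration(n); print(n,c)
print(bot.get_obs())
E
```

```text
scene {'fovy': 53.66957879773301, 'cx': 323.9678635867481, 'cy': 200.82870852329484, 'k1': 0.01196612891058786, 'world_to_cam': array([[ 0.76998403,  0.63788213, -0.01519814, -0.43935885],
       [-0.43413903,  0.54120516,  0.72015296,  0.20693756],
       [ 0.46759802, -0.54790817,  0.69364885, -1.64370589],
       [ 0.        ,  0.        ,  0.        ,  1.        ]])}
top {'fovy': 48.11733444265224, 'cx': 319.0897466631042, 'cy': 197.18355029794245, 'k1': -0.057349128859425634, 'world_to_cam': array([[ 0.01022408, -0.99994147,  0.00353763, -0.01774907],
       [ 0.9933346 ,  0.0105626 ,  0.11478152, -0.61020846],
       [-0.11481217,  0.00234051,  0.99338446, -1.17128745],
       [ 0.        ,  0.        ,  0.        ,  1.        ]])}
{'t': 0.1, 'joint_positions': array([ 1.03489674,  0.47769631,  0.02237337,  1.5563246 , -0.01148635,
        1.1092842 , -0.08311949]), 'qd': array([-8.21992119e-04, -8.92073011e-04, -1.32879069e-03, -1.92787176e-03,
       -1.76620438e-03, -7.56776679e-05, -8.60494700e-04]), 'joint_torque': array([ 4.46193022e-03, -5.84093785e+01,  1.53966878e+00, -2.73309177e+01,
       -5.43255976e-02,  1.31650292e-02,  5.57313956e-05]), 'tool_pos': array([ 0.27980151, -0.61372801,  0.2388055 ]), 'tool_rot': array([ 9.77212385e-01,  2.12262400e-01, -2.35901287e-04, -7.55995233e-04]), 'contact_force': array([ 0.0204873, -0.1348619,  0.6533985]), 'wrist_torque': array([-0.01233505,  0.01991699,  0.00220578]), 'opening': 0.9985302173334545}
```

View pics/top0.png

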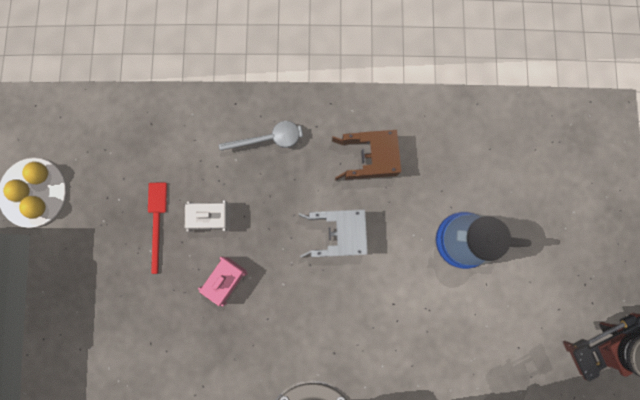

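View pics/scene0.png

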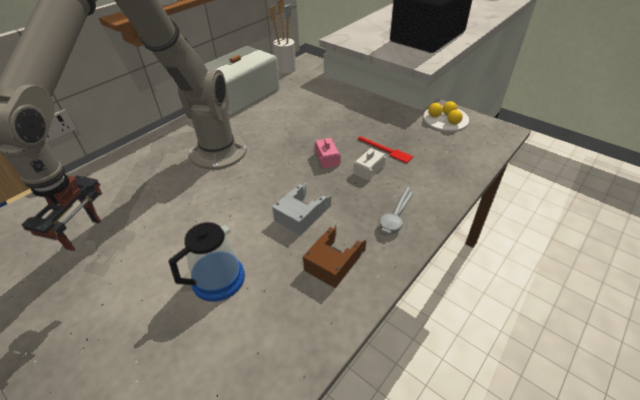

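The top view shows the white tub at about (205,216) and the steel dock at about (335,234), with its mouth facing left (+y). The pink tub and brown dock are decoys. I'll enlarge the top view to measure.

```bash
python3 - <<'E'
from h import *
im=np.mean([cams.camera('top').astype(float) for _ in range(3)],0).astype(np.uint8)
cv2.imwrite('pics/top1.png',im)
a=cv2.resize(im[190:270,175:245],None,fx=5.5,fy=5.5,interpolation=cv2.INTER_CUBIC)
b=cv2.resize(im[190:270,295:375],None,fx=5,fy=5.5,interpolation=cv2.INTER_CUBIC)
cv2.imwrite('pics/crop1.png',np.hstack([a,b])); print(a.shape,b.shape)
C=cam('top')
for u,v,z in [(205,216,.06),(299,214,.05),(299,256,.05),(368,210,.066),(368,255,.066)]: print(u,v,pix2w(C,u,v,z))
E
```

```text
(440, 385, 3) (440, 400, 3)
205 216 [0.55443924 0.28846935 0.06      ]
299 214 [0.56324928 0.04139517 0.05      ]
299 256 [0.45282075 0.03974549 0.05      ]
368 210 [ 0.57438173 -0.13970523  0.066     ]
368 255 [ 0.45738206 -0.13954941  0.066     ]
```

View pics/crop1.png

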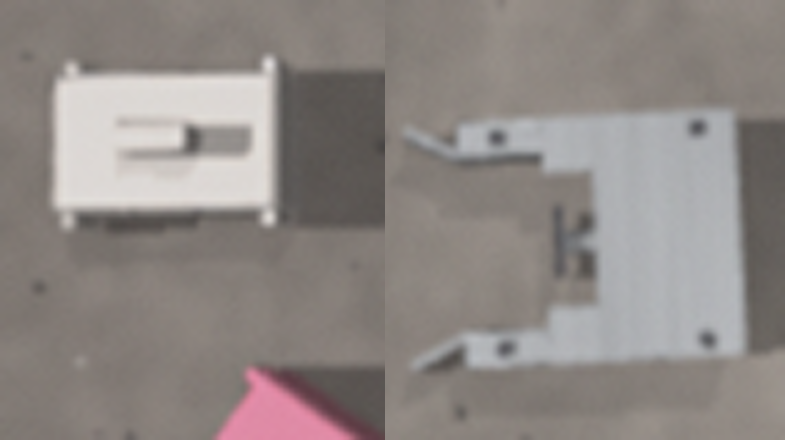

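Crop: the tub's rib tops are at (71,68), (268,63), (67,220) and (268,217), and its fin top at about (117–183, 124–155). The dock's hood steps are at (543,170), (592,170), (550,308) and (597,304), and its outer corners at (735,110), (745,353), (458,123) and (467,367). I'll fit the poses.

```bash
cat > fit.py <<'E'
from h import *
from scipy.optimize import least_squares
def fit(C,pts,x0):
    def r(q):
        c,s=np.cos(q[2]),np.sin(q[2])
        return np.concatenate([w2pix(C,[q[0]+c*X-s*Y,q[1]+s*X+c*Y,Z])-[u,v] for u,v,X,Y,Z in pts])
    S=least_squares(r,x0,loss='soft_l1'); return S.x,r(S.x).reshape(-1,2)
E
python3 - <<'E'
from fit import *
np.set_printoptions(precision=4,suppress=True)
C=cam('top')
A=lambda u,v:((u+.5)/5.5+175-.5,(v+.5)/5.5+190-.5)
B=lambda u,v:((u-385+.5)/5+295-.5,(v+.5)/5.5+190-.5)
h=-np.pi/2
tub=[(*A(71,68),-.048,.038,.052),(*A(268,63),.048,.038,.052),(*A(67,220),-.048,-.038,.052),(*A(268,217),.048,-.038,.052),(*A(117,122),-.018,.007,.09),(*A(117,156),-.018,-.007,.09),(*A(183,122),.018,.007,.09),(*A(183,156),.018,-.007,.09)]
dock=[(*B(543,170),.044,.032,.069),(*B(592,170),.07,.032,.069),(*B(550,308),.044,-.032,.069),(*B(597,304),.07,-.032,.069),(*B(735,110),.145,.058,.066),(*B(745,353),.145,-.058,.066),(*B(458,123),0,.058,.066),(*B(467,367),0,-.058,.066)]
for p,x0 in((tub,[.55,.29,h]),(dock,[.51,.01,h])):
    q,r=fit(C,p,x0); print(q,'yaw+90deg',q[2]-h); print(r)
o=bot.get_obs();print(R.from_quat(o['tool_rot']).as_matrix()); print(cams.get_calibration('wrist'))
E
```

```text
[ 0.5559  0.2898 -1.5423] yaw+90deg 0.028501010443223507
[[ 0.0323 -0.2306]
 [ 0.0772  0.0461]
 [ 0.3574  0.7138]
 [-0.0742  0.6783]
 [-1.1724  0.1958]
 [-1.2398 -0.5466]
 [ 0.7511 -0.0415]
 [ 0.7023 -0.78  ]]
[ 0.5105  0.0116 -1.5188] yaw+90deg 0.05199116788293723
[[ 0.0904  0.3185]
 [ 0.2702 -0.0977]
 [-0.2347 -0.0788]
 [ 0.4028  0.2236]
 [-0.2315 -0.2293]
 [ 0.1137  0.1533]
 [-0.1795 -0.2956]
 [-0.2133  0.0005]]
[[ 0.9099  0.4149 -0.0004]
 [ 0.4149 -0.9099  0.0007]
 [-0.0001 -0.0008 -1.    ]]
{'fovy': 61.70993137732438, 'cx': 317.8732229672852, 'cy': 196.79264608029487, 'k1': 0.009576659934458118, 'mount': array([[-0.0003,  0.968 ,  0.2511,  0.0696],
       [ 1.    , -0.0001,  0.0016,  0.0005],
       [ 0.0016,  0.2511, -0.968 , -0.1447],
       [ 0.    ,  0.    ,  0.    ,  1.    ]])}
```

```bash
cat > plan.py <<'E'
from h import *
def plan(x,y,yaw,n):
    o=bot.get_obs(); M=R.from_quat(o['tool_rot']).as_matrix(); p=np.array(o['tool_pos']); a=np.arctan2(M[1,0],M[0,0])
    da=(yaw-a+np.pi)%(2*np.pi)-np.pi; d=(np.array([x,y])-p[:2])/n/.06
    print('pos',p,'yaw',a,'F',o['contact_force'],'open',o['opening'],'t',o['t'],'rz',-da/n/.12)
    for i in range(n):
        b=a+da*i/n; print([round(float(v),2) for v in (d@[np.cos(b),np.sin(b)],d@[np.sin(b),-np.cos(b)])])
E
python3 -c "
from plan import *
plan(.556,.29,1.599,18)"
```

```text
pos [ 0.27994515 -0.61393472  0.23920255] yaw 0.42784524502289933 F [-0.53122607 -0.63216228 -1.06482139] open 1.0043575708822636 t 0.25 rz -0.5422012754523615
[0.58, -0.66]
[0.62, -0.62]
[0.66, -0.57]
[0.7, -0.53]
[0.73, -0.48]
[0.76, -0.44]
[0.79, -0.39]
[0.81, -0.33]
[0.83, -0.28]
[0.85, -0.23]
[0.86, -0.17]
[0.87, -0.11]
[0.87, -0.06]
[0.88, -0.0]
[0.87, 0.06]
[0.87, 0.11]
[0.86, 0.17]
[0.85, 0.22]
```

move_arm --xyz '[[0, 0, -1], [0, 0, -1], [0, 0, 0]]' --delta_rot '[[0, 0, 0], [0, 0, 0], [0, 0, 0]]' --jaw '[-1, -1, -1]'

```text
t: 0.62
tool_pos: [0.2797, -0.6135, 0.3611]
tool_rot: [0.977, 0.212, -0.001, -0.002]
contact_force: [-0.7, -0.5, -1.4]
opening: 1.002
```

move_arm --xyz '[[0.58, -0.66, 0], [0.62, -0.62, 0], [0.66, -0.57, 0], [0.7, -0.53, 0], [0.73, -0.48, 0], [0.76, -0.44, 0], [0.79, -0.39, 0], [0.81, -0.33, 0], [0.83, -0.28, 0], [0.85, -0.23, 0], [0.86, -0.17, 0], [0.87, -0.11, 0]]' --delta_rot '[[0, 0, -0.54], [0, 0, -0.54], [0, 0, -0.54], [0, 0, -0.54], [0, 0, -0.54], [0, 0, -0.54], [0, 0, -0.54], [0, 0, -0.54], [0, 0, -0.54], [0, 0, -0.54], [0, 0, -0.54], [0, 0, -0.54]]' --jaw '[-1, -1, -1, -1, -1, -1, -1, -1, -1, -1, -1, -1]'

```text
t: 2.12
tool_pos: [0.4585, 0.0088, 0.3525]
tool_rot: [0.819, 0.574, -0.003, -0.006]
contact_force: [0.0, 0.7, 0.4]
opening: 1.0
```

```bash
python3 -c "
from plan import *
plan(.556,.29,1.599,6)"
```

```text
pos [0.4585183  0.00882282 0.35247671] yaw 1.2235306440777307 F [0.00826252 0.68178904 0.38079375] open 1.0004662147759324 t 2.125 rz -0.5214852165587074
[0.83, -0.01]
[0.83, 0.04]
[0.82, 0.09]
[0.81, 0.14]
[0.8, 0.19]
[0.79, 0.24]
```

move_arm --xyz '[[0.83, 0, 0.3], [0.83, 0.04, 0.3], [0.82, 0.09, 0.3], [0.81, 0.14, 0.3], [0.8, 0.19, 0.3], [0.79, 0.24, 0.2], [0, 0, 0]]' --delta_rot '[[0, 0, -0.52], [0, 0, -0.52], [0, 0, -0.52], [0, 0, -0.52], [0, 0, -0.52], [0, 0, -0.52], [0, 0, 0]]' --jaw '[-1, -1, -1, -1, -1, -1, -1]'

```text
t: 3.0
tool_pos: [0.5522, 0.3022, 0.2412]
tool_rot: [0.691, 0.723, -0.005, -0.009]
contact_force: [0.5, -0.9, 0.4]
opening: 0.998
```

```bash
python3 - <<'E'
from plan import *
plan(.556,.29,1.599,1)
C=cam('wrist'); im=cams.camera('wrist'); np.save('C1.npy',C[2])
for X,Y,Z in [(0,0,.09),(.018,.007,.09),(.018,-.007,.09),(-.018,.007,.09),(-.018,-.007,.09)]:
    a=-1.542;c,s=np.cos(a),np.sin(a); print(w2pix(C,[.556+c*X-s*Y,.29+s*X+c*Y,Z]))
cv2.imwrite('pics/w1.png',im)
E
```

```text
pos [0.55220164 0.30224649 0.24116462] yaw 1.6149220027042843 F [ 0.51821787 -0.89204595  0.35430273] open 0.998176316508929 t 3.0 rz 0.13268335586903807
[-0.21, 0.05]
[323.270554   202.52851509]
[330.43341901 221.37440414]
[315.37465913 221.06874897]
[331.40158791 183.43748973]
[315.90500609 183.14874307]
```

View pics/w1.png

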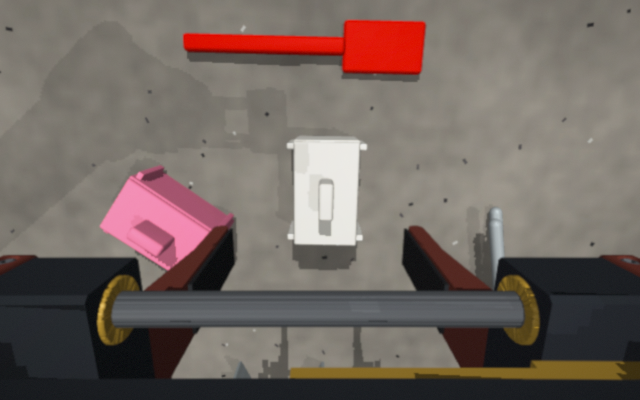

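The wrist view shows the fin top centred at (326,200). The rib tops are at (291,146), (364,146), (291,237) and (360,237), close to the prediction.

```bash
cat >> plan.py <<'E'
def goto(x,y,z,yaw):
    o=bot.get_obs(); M=R.from_quat(o['tool_rot']).as_matrix(); p=np.array(o['tool_pos'])
    c,s=np.cos(yaw),np.sin(yaw); D=np.array([[c,s,0],[s,-c,0],[0,0,-1]])
    print('t',round(o['t'],2),'pos',p.round(4),'F',np.round(o['contact_force'],1),'open',round(o['opening'],3))
    print('xyz units',(M.T@(np.array([x,y,z])-p)/.06).round(3),'rot units',(R.from_matrix(M.T@D).as_rotvec()/.12).round(3))
E
python3 - <<'E'
from fit import *; from plan import goto
np.set_printoptions(precision=4,suppress=True)
C=list(cam('wrist'))
pts=[(291,146,-.048,-.038,.052),(364,146,-.048,.038,.052),(291,237,.048,-.038,.052),(361,237,.048,.038,.052),(319.5,181,-.018,-.007,.09),(332.5,180,-.018,.007,.09),(319.5,220,.018,-.007,.09),(333,220,.018,.007,.09)]
q,r=fit(C,pts,[.556,.29,-1.54]); print(q);print(r)
goto(q[0],q[1],.14,q[2]+np.pi)
E
```

```text
[ 0.5593  0.2881 -1.5293]
[[-2.8476 -1.03  ]
 [ 0.8317 -0.9433]
 [-0.8291 -1.141 ]
 [ 0.7524 -0.7072]
 [-0.7464  1.475 ]
 [ 1.7486  2.524 ]
 [-0.7511  0.3806]
 [ 0.8039  0.4591]]
t 3.05 pos [0.5527 0.2999 0.2415] F [-0.1 -0.6 -0.6] open 1.001
xyz units [-0.208  0.134  1.689] rot units [-0.154 -0.039 -0.002]
```

move_arm --xyz '[[-0.1, 0.07, 0.5], [-0.1, 0.07, 0.5], [0, 0, 0.5], [0, 0, 0]]' --delta_rot '[[-0.15, -0.04, 0], [0, 0, 0], [0, 0, 0], [0, 0, 0]]' --jaw '[-0.5, -0.5, -0.5, -0.5]'

```text
t: 3.55
tool_pos: [0.5618, 0.2811, 0.1496]
tool_rot: [0.695, 0.719, -0.001, 0.002]
contact_force: [0.7, -0.6, -0.0]
opening: 0.748
```

```bash
python3 -c "
from plan import *
goto(.5585,.2885,.083,1.612)"
```

```text
t 3.55 pos [0.5618 0.2811 0.1496] F [ 0.7 -0.6 -0. ] open 0.748
xyz units [ 0.129 -0.052  1.11 ] rot units [ 0.011  0.036 -0.062]
```

move_arm --xyz '[[0.13, -0.05, 0.3], [0, 0, 0.3], [0, 0, 0.3], [0, 0, 0]]' --delta_rot '[[0, 0.03, -0.06], [0, 0, 0], [0, 0, 0], [0, 0, 0]]' --jaw '[-0.3, -0.3, -0.3, -0.3]'

```text
t: 4.05
tool_pos: [0.5597, 0.2887, 0.0948]
tool_rot: [0.693, 0.721, 0.002, 0.002]
contact_force: [0.6, 0.8, -0.1]
opening: 0.651
```

```bash
python3 -c "
from plan import *
goto(.5585,.2885,.083,1.612)"
```

```text
t 4.05 pos [0.5597 0.2887 0.0948] F [ 0.6  0.8 -0.1] open 0.651
xyz units [-0.003 -0.021  0.196] rot units [ 0.039 -0.003 -0.013]
```

move_arm --xyz '[[0, -0.02, 0.18], [0, 0, 0], [0, 0, 0], [0, 0, 0], [0, 0, 0], [0, 0, 0], [0, 0, 0], [0, 0, 0], [0, 0, 0]]' --delta_rot '[[0.04, 0, 0], [0, 0, 0], [0, 0, 0], [0, 0, 0], [0, 0, 0], [0, 0, 0], [0, 0, 0], [0, 0, 0], [0, 0, 0]]' --jaw '[0, 1, 1, 1, 1, 1, 1, 1, 1]' --force 30

```text
t: 5.18
tool_pos: [0.5588, 0.2889, 0.0839]
tool_rot: [0.693, 0.721, 0.0, -0.0]
contact_force: [-0.7, 0.3, -1.6]
opening: 0.155
```

```bash
python3 -c "
from plan import *
goto(.5595,.2885,.143,1.623)"
```

```text
t 5.17 pos [0.5588 0.2889 0.0839] F [-0.7  0.3 -1.6] open 0.155
xyz units [-0.006  0.012 -0.984] rot units [ 0.004 -0.006 -0.106]
```

move_arm --xyz '[[0, 0, -0.3], [0, 0, -0.3], [0, 0, 0]]' --delta_rot '[[0, 0, 0], [0, 0, 0], [0, 0, 0]]' --jaw '[1, 1, 1]'

```text
t: 5.55
tool_pos: [0.5593, 0.2894, 0.1235]
tool_rot: [0.693, 0.721, 0.001, 0.0]
contact_force: [-0.3, -0.2, -2.8]
opening: 0.156
```

```bash
python3 -c "
from plan import *
goto(.5048,.1215,.115,1.6226)"
```

```text
t 5.55 pos [0.5593 0.2894 0.1235] F [-0.3 -0.2 -2.8] open 0.156
xyz units [-2.76  -1.019  0.135] rot units [ 0.016 -0.013 -0.101]
```

move_arm --xyz '[[-0.46, -0.17, 0], [-0.46, -0.17, 0], [-0.46, -0.17, 0], [-0.46, -0.17, 0], [-0.46, -0.17, 0], [-0.46, -0.17, 0], [0, 0, 0], [0, 0, 0]]' --delta_rot '[[0, 0, -0.1], [0, 0, 0], [0, 0, 0], [0, 0, 0], [0, 0, 0], [0, 0, 0], [0, 0, 0], [0, 0, 0]]' --jaw '[1, 1, 1, 1, 1, 1, 1, 1]'

```text
t: 6.55
tool_pos: [0.5053, 0.117, 0.1247]
tool_rot: [0.688, 0.725, 0.003, 0.001]
contact_force: [-0.1, 1.0, -2.0]
opening: 0.155
```

```bash
python3 - <<'E'
from plan import *
goto(.5048,.1215,.115,1.6226)
C=cam('wrist'); w=cams.camera('wrist'); t=cams.camera('top')
a=-1.519;c,s=np.cos(a),np.sin(a)
for X,Y,Z in [(0,.0415,.066),(0,-.0415,.066),(-.029,.056,.05),(-.029,-.056,.05)]:print(w2pix(C,[.5105+c*X-s*Y,.0116+s*X+c*Y,Z]))
t=cv2.resize(t[170:270,230:390],None,fx=5,fy=4,interpolation=cv2.INTER_CUBIC)
cv2.imwrite('pics/w2.png',w);cv2.imwrite('pics/t2.png',t)
E
```

```text
t 6.55 pos [0.5053 0.117  0.1247] F [-0.1  1.  -2. ] open 0.155
xyz units [ 0.076 -0.005  0.162] rot units [ 0.049 -0.023  0.007]
[373.33742833 361.03451134]
[257.39084716 361.52092991]
[390.82673988 312.13079054]
[239.74915946 312.62417608]
```

View pics/w2.png

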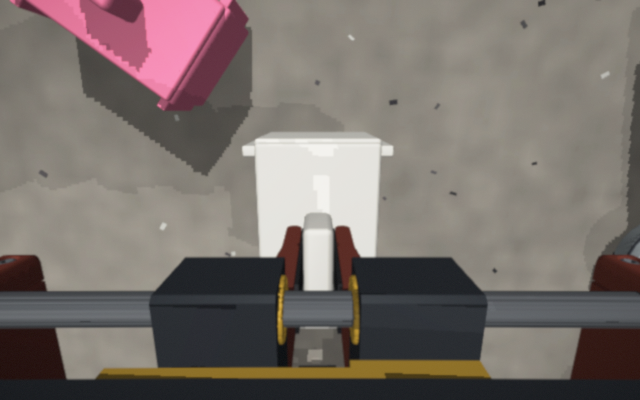

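The wrist view shows the tub held straight: ribs at (247,150) and (388,150), fin centred at x=318. The gripper hides the dock, so I'll use the top view to measure tub and dock relative to each other.

View pics/t2.png

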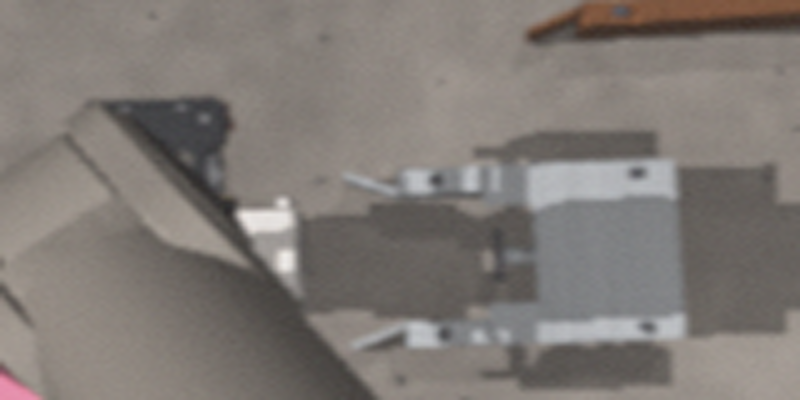

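The top view shows the tub's leading upper rib tip at about (285,200), with the dock mouth ahead of it. I'll compare that rib with the tool-based prediction to get the top camera's bias.

```bash
python3 - <<'E'
from plan import *
C=cam('top')
o=bot.get_obs();p=o['tool_pos'];M=R.from_quat(o['tool_rot']).as_matrix()
print(p)
# rib tip in tool frame: leading = -tool x ; +tub y = +world x = +tool y ; top of rib z .052 vs TCP .0839 -> .032 below
P=p+M@np.array([-.048-.0005,.040,.0319]);print('pred',P,w2pix(C,P))
print('meas',pix2w(C,285.5/5+230-.5,198.5/4+170-.5,P[2]))
for X,Y in [(-.048,.04)]: pass
E
```

```text
[0.50516934 0.11710413 0.1245438 ]
pred [0.54786646 0.07089457 0.09273983] [286.65619134 218.5942102 ]
meas [0.54650979 0.07101332 0.09273983]
```

```bash
python3 -c "
from plan import *
goto(.5084,.0815,.0845,1.6226)"
```

```text
t 6.65 pos [0.5052 0.1171 0.1245] F [-0.2 -0.1 -2.5] open 0.153
xyz units [-0.597  0.019  0.666] rot units [ 0.045 -0.021  0.013]
```

move_arm --xyz '[[-0.2, 0.01, 0], [-0.2, 0.01, 0], [-0.17, 0, 0], [0, 0, 0], [0, 0, 0.2], [0, 0, 0.2], [0, 0, 0.18], [0, 0, 0]]' --delta_rot '[[0.04, -0.02, 0.01], [0, 0, 0], [0, 0, 0], [0, 0, 0], [0, 0, 0], [0, 0, 0], [0, 0, 0], [0, 0, 0]]' --jaw '[1, 1, 1, 1, 1, 1, 1, 1]'

```text
t: 7.65
tool_pos: [0.5082, 0.0824, 0.0864]
tool_rot: [0.688, 0.726, 0.0, -0.001]
contact_force: [-0.4, 0.5, -1.6]
opening: 0.161
```

```bash
python3 -c "
from plan import *
goto(.5084,.0815,.0845,1.6226)"
```

```text
t 7.65 pos [0.5082 0.0824 0.0864] F [-0.4  0.5 -1.6] open 0.161
xyz units [-0.015  0.003  0.032] rot units [-0.008 -0.009  0.022]
```

move_arm --xyz '[[-0.08, 0, 0.03], [-0.08, 0, 0], [-0.08, 0, 0], [-0.05, 0, 0], [0, 0, 0]]' --delta_rot '[[0, 0, 0.02], [0, 0, 0], [0, 0, 0], [0, 0, 0], [0, 0, 0]]' --jaw '[1, 1, 1, 1, 1]'

```text
t: 8.28
tool_pos: [0.5099, 0.0637, 0.0852]
tool_rot: [0.689, 0.725, 0.001, -0.0]
contact_force: [-0.1, 0.2, -2.4]
opening: 0.157
```

```bash
python3 -c "
from plan import *
goto(.5099,.0516,.0842,1.6226)"
```

```text
t 8.28 pos [0.5099 0.0637 0.0852] F [-0.1  0.2 -2.4] open 0.157
xyz units [-0.201 -0.01   0.016] rot units [ 0.004 -0.008 -0.003]
```

move_arm --xyz '[[-0.05, 0, 0.02], [-0.05, 0, 0], [0, 0, 0]]' --delta_rot '[[0, 0, 0], [0, 0, 0], [0, 0, 0]]' --jaw '[1, 1, 1]'

```text
t: 8.65
tool_pos: [0.5096, 0.0619, 0.0846]
tool_rot: [0.687, 0.726, 0.003, -0.002]
contact_force: [-0.1, -0.4, -1.2]
opening: 0.154
```

move_arm --xyz '[[-0.05, 0, 0.01], [-0.05, 0, 0], [0, 0, 0]]' --delta_rot '[[0, 0, 0], [0, 0, 0], [0, 0, 0]]' --jaw '[1, 1, 1]'

```text
t: 9.02
tool_pos: [0.5096, 0.0568, 0.0842]
tool_rot: [0.687, 0.727, 0.003, -0.002]
contact_force: [0.2, 1.5, -1.1]
opening: 0.159
```

```bash
python3 - <<'E'
from plan import *
goto(.5099,.0516,.0842,1.6226)
t=cams.camera('top')
t=cv2.resize(t[170:270,230:390],None,fx=5,fy=5,interpolation=cv2.INTER_CUBIC)
cv2.imwrite('pics/t3.png',t)
E
```

```text
t 9.03 pos [0.5096 0.0568 0.0842] F [ 0.2  1.5 -1.1] open 0.159
xyz units [-0.087 -0.    -0.001] rot units [ 0.009 -0.06   0.039]
```

View pics/t3.png

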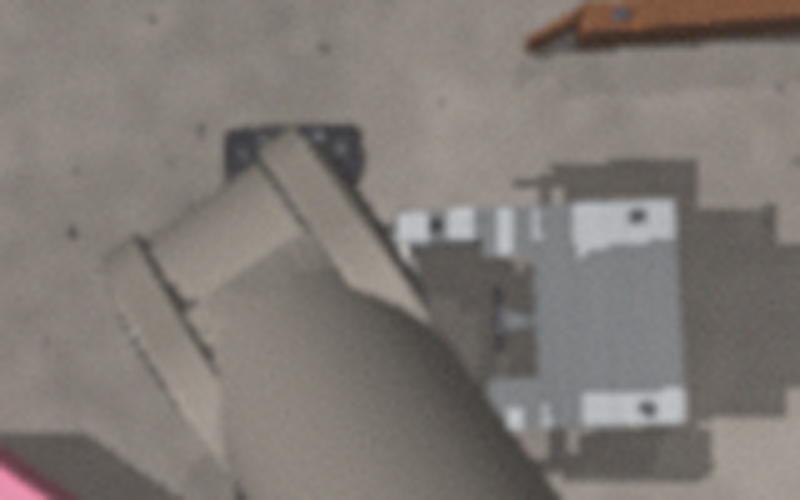

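The arm hides the tub in this view; only the dock's far cheek (from about (395,225)) and hood are visible. Measured forces stay small, so I'm going on gently.

move_arm --xyz '[[-0.06, 0, 0], [-0.06, 0, 0], [-0.06, 0, 0], [-0.06, 0, 0], [-0.06, 0, 0], [0, 0, 0]]' --delta_rot '[[0, -0.06, 0.04], [0, 0, 0], [0, 0, 0], [0, 0, 0], [0, 0, 0], [0, 0, 0]]' --jaw '[1, 1, 1, 1, 1, 1]'

```text
t: 9.82
tool_pos: [0.511, 0.0359, 0.084]
tool_rot: [0.689, 0.724, -0.0, 0.001]
contact_force: [-0.4, -0.5, -0.6]
opening: 0.158
```

```bash
python3 -c "
from plan import *
goto(.5109,.0316,.0842,1.6226)"
```

```text
t 9.82 pos [0.511  0.0359 0.084 ] F [-0.4 -0.5 -0.6] open 0.158
xyz units [-0.072 -0.005 -0.004] rot units [ 0.01   0.017 -0.019]
```

move_arm --xyz '[[0, 0, 0], [0, 0, 0], [0, 0, 0], [0, 0, 0], [0, 0, -0.3], [0, 0, -0.6], [0, 0, -0.6], [0.5, 0, 0], [0.8, 0, 0], [0.5, 0, 0], [0, 0, 0]]' --delta_rot '[[0, 0, 0], [0, 0, 0], [0, 0, 0], [0, 0, 0], [0, 0, 0], [0, 0, 0], [0, 0, 0], [0, 0, 0], [0, 0, 0], [0, 0, 0], [0, 0, 0]]' --jaw '[0.3, 0.3, 0.3, 0.3, 0.3, 0.3, 0.3, 1, 1, 1, 1]'

```text
t: 11.2
tool_pos: [0.5076, 0.1475, 0.1853]
tool_rot: [0.69, 0.724, 0.003, 0.004]
contact_force: [-0.3, -1.0, -0.5]
opening: 0.004
```

```bash
python3 - <<'E'
from plan import *
goto(.512-.0518*.105,.0116+.105,.036,1.6226)
cv2.imwrite('pics/w4.png',cams.camera('wrist'))
t=cams.camera('top')
t=cv2.resize(t[170:270,230:390],None,fx=5,fy=5,interpolation=cv2.INTER_CUBIC)
cv2.imwrite('pics/t4.png',t)
E
```

```text
t 11.2 pos [0.5076 0.1475 0.1853] F [-0.3 -1.  -0.5] open 0.004
xyz units [-0.512 -0.065  2.489] rot units [ 0.077  0.009 -0.027]
```

View pics/t4.png

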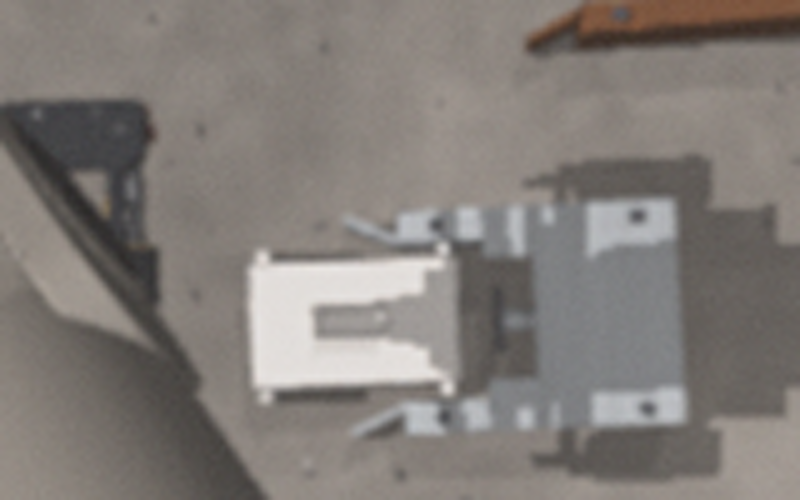

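Top view: the tub stands straight in the mouth, ribs at (445,248) and (448,388) between the cheeks, fin free at (350,322). I'll now lower the shut gripper behind its end wall.

move_arm --xyz '[[0, -0.06, 0.6], [0, 0, 0.6], [0, 0, 0.6], [0, 0, 0.5], [0, 0, 0.1], [0, 0, 0]]' --delta_rot '[[0.08, 0, -0.03], [0, 0, 0], [0, 0, 0], [0, 0, 0], [0, 0, 0], [0, 0, 0]]' --jaw '[1, 1, 1, 1, 1, 1]'

```text
t: 12.05
tool_pos: [0.5084, 0.1329, 0.0391]
tool_rot: [0.695, 0.719, -0.002, 0.004]
contact_force: [-0.1, -0.5, -0.1]
opening: 0.004
```

```bash
python3 -c "
from plan import *
goto(.512-.0518*.093,.0116+.093,.036,1.6226)"
```

```text
t 12.05 pos [0.5084 0.1329 0.0391] F [-0.1 -0.5 -0.1] open 0.004
xyz units [-0.471 -0.037  0.056] rot units [ 0.015  0.069 -0.146]
```

move_arm --xyz '[[-0.1, -0.04, 0.05], [-0.1, 0, 0], [-0.1, 0, 0], [-0.1, 0, 0], [0, 0, 0]]' --delta_rot '[[0.01, 0.07, -0.14], [0, 0, 0], [0, 0, 0], [0, 0, 0], [0, 0, 0]]' --jaw '[1, 1, 1, 1, 1]'

```text
t: 12.68
tool_pos: [0.5094, 0.1062, 0.0392]
tool_rot: [0.689, 0.725, 0.002, 0.002]
contact_force: [1.1, 0.0, -0.6]
opening: 0.006
```

```bash
python3 -c "
from plan import *
goto(.512-.0518*.093,.0116+.093,.036,1.6226)"
```

```text
t 12.68 pos [0.5094 0.1062 0.0392] F [ 1.1  0.  -0.6] open 0.006
xyz units [-0.024 -0.038  0.053] rot units [ 0.048 -0.004 -0.014]
```

move_arm --xyz '[[-0.06, -0.04, 0.06], [-0.07, 0, 0], [-0.07, 0, 0], [-0.07, 0, 0], [-0.07, 0, 0]]' --delta_rot '[[0.04, 0, -0.01], [0, 0, 0], [0, 0, 0], [0, 0, 0], [0, 0, 0]]' --jaw '[1, 1, 1, 1, 1]'

```text
t: 13.3
tool_pos: [0.5076, 0.0864, 0.0353]
tool_rot: [0.688, 0.726, 0.001, -0.001]
contact_force: [-0.3, 1.6, 0.0]
opening: 0.003
```

move_arm --xyz '[[-0.05, 0, 0], [-0.05, 0, 0], [-0.05, 0, 0]]' --delta_rot '[[0, 0, 0], [0, 0, 0], [0, 0, 0]]' --jaw '[1, 1, 1]'

```text
t: 13.68
tool_pos: [0.508, 0.0788, 0.0355]
tool_rot: [0.687, 0.726, 0.002, -0.001]
contact_force: [-1.6, 4.3, -0.1]
opening: 0.008
```

```bash
python3 -c "
from plan import *
goto(.512-.0518*.06,.0116+.06,.036,1.6226)"
```

```text
t 13.68 pos [0.508  0.0788 0.0355] F [-1.6  4.3 -0.1] open 0.008
xyz units [-0.12   0.008 -0.009] rot units [ 0.011 -0.044  0.025]
```

move_arm --xyz '[[-0.05, 0, 0], [-0.05, 0, 0], [-0.05, 0, 0], [-0.05, 0, 0]]' --delta_rot '[[0.01, -0.04, 0.02], [0, 0, 0], [0, 0, 0], [0, 0, 0]]' --jaw '[1, 1, 1, 1]'

```text
t: 14.18
tool_pos: [0.5086, 0.0674, 0.0354]
tool_rot: [0.688, 0.726, 0.001, -0.001]
contact_force: [-1.4, 4.9, -0.3]
opening: 0.006
```

```bash
python3 -c "
from plan import *
goto(.512-.0518*.05,.0116+.05,.036,1.6226)"
```

```text
t 14.18 pos [0.5086 0.0674 0.0354] F [-1.4  4.9 -0.3] open 0.006
xyz units [-0.098  0.009 -0.01 ] rot units [ 0.002 -0.015  0.015]
```

move_arm --xyz '[[-0.05, 0, 0], [-0.05, 0, 0]]' --delta_rot '[[0, 0, 0], [0, 0, 0]]' --jaw '[1, 1]'

```text
t: 14.42
tool_pos: [0.5089, 0.0613, 0.0355]
tool_rot: [0.688, 0.726, 0.001, -0.001]
contact_force: [-0.8, 5.6, -1.0]
opening: 0.009
```

move_arm --xyz '[[-0.04, 0, 0]]' --delta_rot '[[0, 0, 0]]' --jaw '[1]'

```text
t: 14.55
tool_pos: [0.509, 0.0588, 0.0355]
tool_rot: [0.688, 0.726, 0.001, -0.001]
contact_force: [-0.6, 5.6, -0.2]
opening: 0.006
```

move_arm --xyz '[[-0.04, 0, 0]]' --delta_rot '[[0, 0, 0]]' --jaw '[1]'

```text
t: 14.68
tool_pos: [0.5091, 0.0563, 0.0355]
tool_rot: [0.688, 0.726, 0.001, -0.001]
contact_force: [-0.7, 5.6, -1.1]
opening: 0.007
```

move_arm --xyz '[[-0.04, 0, 0]]' --delta_rot '[[0, 0, 0]]' --jaw '[1]'

```text
t: 14.8
tool_pos: [0.5093, 0.054, 0.0355]
tool_rot: [0.688, 0.726, 0.001, -0.001]
contact_force: [-0.4, 6.2, -0.2]
opening: 0.005
```

move_arm --xyz '[[-0.035, 0, 0]]' --delta_rot '[[0, 0, 0]]' --jaw '[1]'

```text
t: 14.92
tool_pos: [0.5093, 0.0524, 0.0356]
tool_rot: [0.688, 0.726, 0.002, -0.001]
contact_force: [-2.2, 8.7, -0.1]
opening: 0.005
```

move_arm --xyz '[[-0.035, 0, 0]]' --delta_rot '[[0, 0, 0]]' --jaw '[1]'

```text
t: 15.05
tool_pos: [0.5093, 0.0514, 0.0357]
tool_rot: [0.687, 0.726, 0.002, -0.002]
contact_force: [-1.9, 7.4, -0.3]
opening: 0.007
```

move_arm --xyz '[[-0.035, 0, 0]]' --delta_rot '[[0, 0, 0]]' --jaw '[1]'

```text
t: 15.18
tool_pos: [0.5093, 0.0504, 0.0358]
tool_rot: [0.687, 0.727, 0.003, -0.002]
contact_force: [-1.9, 8.4, 0.4]
opening: 0.005
```

move_arm --xyz '[[-0.035, 0, 0]]' --delta_rot '[[0, 0, 0]]' --jaw '[1]'

```text
t: 15.3
tool_pos: [0.5095, 0.0498, 0.036]
tool_rot: [0.687, 0.727, 0.004, -0.003]
contact_force: [-1.7, 9.4, -0.2]
opening: 0.007
```

```bash
python3 -c "
from plan import *
goto(.512-.0518*.036,.0116+.036,.036,1.6226)"
```

```text
t 15.3 pos [0.5095 0.0498 0.036 ] F [-1.7  9.4 -0.2] open 0.007
xyz units [-0.038  0.009 -0.   ] rot units [ 0.015 -0.075  0.045]
```

move_arm --xyz '[[-0.045, 0, 0]]' --delta_rot '[[0, -0.04, 0]]' --jaw '[1]'

```text
t: 15.42
tool_pos: [0.5095, 0.049, 0.0362]
tool_rot: [0.686, 0.727, 0.003, -0.002]
contact_force: [-2.0, 9.2, -1.2]
opening: 0.003
```

move_arm --xyz '[[-0.045, 0, 0]]' --delta_rot '[[0, -0.04, 0]]' --jaw '[1]'

```text
t: 15.55
tool_pos: [0.5095, 0.0481, 0.0362]
tool_rot: [0.686, 0.728, 0.003, -0.001]
contact_force: [-2.6, 8.9, -2.6]
opening: 0.005
```

move_arm --xyz '[[-0.045, 0, 0]]' --delta_rot '[[0.01, -0.04, 0.04]]' --jaw '[1]'

```text
t: 15.68
tool_pos: [0.5095, 0.0472, 0.0362]
tool_rot: [0.687, 0.727, 0.002, -0.0]
contact_force: [-1.0, 8.9, -1.9]
opening: 0.002
```

move_arm --xyz '[[-0.045, 0, 0]]' --delta_rot '[[0, -0.03, 0.02]]' --jaw '[1]'

```text
t: 15.8
tool_pos: [0.5096, 0.0464, 0.0362]
tool_rot: [0.687, 0.726, 0.001, 0.001]
contact_force: [-1.1, 9.2, -2.6]
opening: 0.007
```

```bash
python3 -c "
from plan import *
goto(.512-.0518*.036,.0116+.036,.036,1.6226)"
```

```text
t 15.8 pos [0.5096 0.0464 0.0362] F [-1.1  9.2 -2.6] open 0.007
xyz units [0.02  0.01  0.004] rot units [ 0.022 -0.009  0.027]
```

move_arm --xyz '[[-0.045, 0, 0]]' --delta_rot '[[0.02, -0.01, 0.02]]' --jaw '[1]'

```text
t: 15.92
tool_pos: [0.5097, 0.0457, 0.0363]
tool_rot: [0.688, 0.726, 0.001, -0.001]
contact_force: [-0.8, 9.3, -1.7]
opening: 0.008
```

move_arm --xyz '[[-0.045, 0, 0]]' --delta_rot '[[0, -0.02, 0.01]]' --jaw '[1]'

```text
t: 16.05
tool_pos: [0.5098, 0.045, 0.0362]
tool_rot: [0.688, 0.726, 0.002, -0.001]
contact_force: [-0.4, 10.0, -2.2]
opening: 0.002
```

move_arm --xyz '[[-0.045, 0, 0]]' --delta_rot '[[0, -0.02, 0]]' --jaw '[1]'

```text
t: 16.18
tool_pos: [0.5097, 0.0441, 0.0362]
tool_rot: [0.687, 0.727, 0.002, -0.001]
contact_force: [-2.1, 8.7, -2.9]
opening: 0.004
```

move_arm --xyz '[[-0.045, 0, 0]]' --delta_rot '[[0, -0.02, 0.02]]' --jaw '[1]'

```text
t: 16.3
tool_pos: [0.5096, 0.0432, 0.0361]
tool_rot: [0.687, 0.726, 0.002, -0.001]
contact_force: [-1.0, 9.1, -2.2]
opening: 0.004
```

move_arm --xyz '[[-0.045, 0, 0]]' --delta_rot '[[0, -0.02, 0]]' --jaw '[1]'

```text
t: 16.42
tool_pos: [0.5097, 0.042, 0.0361]
tool_rot: [0.687, 0.727, 0.002, -0.0]
contact_force: [0.2, 7.6, -2.2]
opening: 0.004
```

move_arm --xyz '[[-0.045, 0, 0]]' --delta_rot '[[0, -0.02, 0]]' --jaw '[1]'

```text
t: 16.55
tool_pos: [0.5098, 0.0405, 0.036]
tool_rot: [0.687, 0.727, 0.002, 0.0]
contact_force: [-1.1, 8.0, -3.0]
opening: 0.007
```

```bash
python3 -c "
from plan import *
goto(.512-.0518*.02,.0116+.02,.036,1.6226)
t=cams.camera('top')
cv2.imwrite('pics/t5.png',cv2.resize(t[170:270,230:390],None,fx=5,fy=5,interpolation=cv2.INTER_CUBIC))"
```

```text
t 16.55 pos [0.5098 0.0405 0.036 ] F [-1.1  8.  -3. ] open 0.007
xyz units [-0.149  0.011  0.   ] rot units [ 0.023 -0.02   0.044]
```

move_arm --xyz '[[-0.04, 0, 0]]' --delta_rot '[[0.02, -0.02, 0.03]]' --jaw '[1]'

```text
t: 16.73
tool_pos: [0.5099, 0.039, 0.036]
tool_rot: [0.688, 0.726, 0.001, -0.0]
contact_force: [-0.8, 7.6, -2.1]
opening: 0.004
```

move_arm --xyz '[[-0.03, 0, 0]]' --delta_rot '[[0, 0, 0]]' --jaw '[1]'

```text
t: 16.85
tool_pos: [0.51, 0.0383, 0.0359]
tool_rot: [0.687, 0.726, 0.002, -0.001]
contact_force: [-1.0, 7.8, -2.2]
opening: 0.004
```

Force fell from about 9.5 N to 7.7 N and the steps lengthened, so it has probably clicked. I'll back off slowly to see whether the tub follows.

move_arm --xyz '[[0.05, 0, 0], [0.05, 0, 0], [0.05, 0, 0]]' --delta_rot '[[0, 0, 0], [0, 0, 0], [0, 0, 0]]' --jaw '[1, 1, 1]'

```text
t: 17.23
tool_pos: [0.5095, 0.0437, 0.0358]
tool_rot: [0.689, 0.725, -0.001, 0.001]
contact_force: [0.4, 0.1, -0.3]
opening: 0.001
```

move_arm --xyz '[[0.05, 0, 0], [0.05, 0, 0], [0, 0, 0]]' --delta_rot '[[0, 0, 0], [0, 0, 0], [0, 0, 0]]' --jaw '[1, 1, 1]'

```text
t: 17.6
tool_pos: [0.5094, 0.0497, 0.0359]
tool_rot: [0.689, 0.725, -0.001, 0.001]
contact_force: [0.7, -0.1, 0.3]
opening: 0.004
```

Contact force is zero, so the tub isn't following: it's held. I'll retreat and check by camera.

move_arm --xyz '[[0.3, 0, 0], [0.6, 0, 0], [0.6, 0, 0], [0.6, 0, -0.4], [0.3, 0, -0.8], [0, 0, -0.8], [0, 0, 0], [0, 0, 0]]' --delta_rot '[[0, 0, 0], [0, 0, 0], [0, 0, 0], [0, 0, 0], [0, 0, 0], [0, 0, 0], [0, 0, 0], [0, 0, 0]]' --jaw '[1, 1, 1, 1, 1, 1, 1, 1]'

```text
t: 18.6
tool_pos: [0.4985, 0.2079, 0.1586]
tool_rot: [0.686, 0.727, -0.0, -0.001]
contact_force: [0.1, -0.3, -1.1]
opening: 0.01
```

```bash
python3 -c "
from plan import *
goto(.5,.2,.2,1.6226)
t=cams.camera('top'); cv2.imwrite('pics/t6full.png',t)
cv2.imwrite('pics/t6.png',cv2.resize(t[170:270,230:390],None,fx=5,fy=5,interpolation=cv2.INTER_CUBIC))
C=cam('top')
for x in (.02,.03,.04): print(x,[(w2pix(C,[.5105+.0518*(x+d),.0116-.9987*(x+d),.09])-[229.5,169.5])*5 for d in (-.018,.018)])
"
```

```text
t 18.6 pos [0.4985 0.2079 0.1586] F [ 0.1 -0.3 -1.1] open 0.01
xyz units [-0.131  0.017 -0.69 ] rot units [-0.011 -0.01   0.05 ]
0.02 [array([405.12745664, 320.16146788]), array([475.73654854, 317.22805634])]
0.03 [array([424.74418749, 319.34856664]), array([495.34328031, 316.40985725])]
0.04 [array([444.35881476, 318.53416483]), array([514.94604345, 315.59023768])]
```

View pics/t6.png

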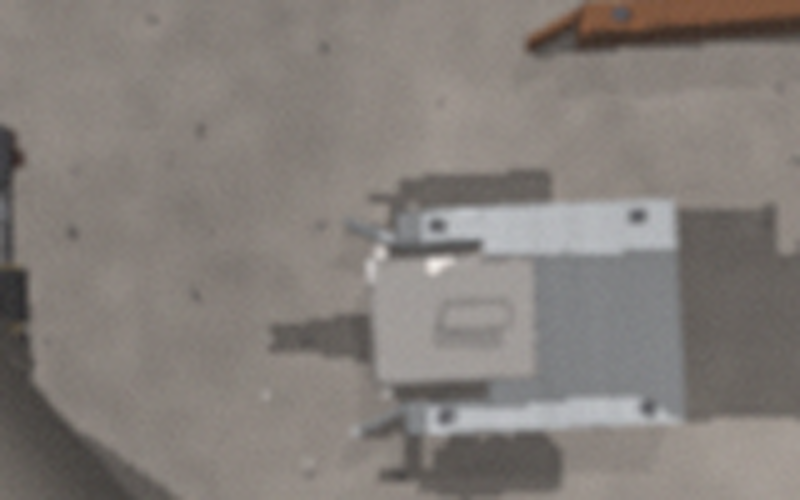

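The top view shows the tub seated in the dock, fin at about (440–512, 315), so its centre is about 37 mm past the mouth. It is straight and about central, and the gripper is clear. Handing in.

```bash
python3 -c "
from h import *
bot.hand_in(); print(bot.get_obs()['t'])"
```

```text
the job is handed in; nothing more can be done
the job is handed in; nothing more can be done
```

The white tub is in the steel dock and appears to be held by the catch. I handed the job in at about 18.7 s of the 61 s allowed, and no verdict was reported.

**What I did:** I gripped the tub by its fin, stood it lined up in the mouth and let go. Then I pushed low on its end wall with the shut gripper, in steps of 1–3 mm. The push force was about 4–6 N against the backplate and about 9–10 N over the pawls. It fell to about 7.7 N at the click, and I stopped before meeting the end stop.

**Last checks:**
- **Holding by itself:** when I backed off, the contact force fell to zero and the tub did not follow. About 1.4 s later it was still in the dock.
- **Position:** the last top picture puts its centre about 37 mm past the mouth, straight and about central.
- **Gripper:** it stood well clear, about 0.16 m up.
- **Bystanders:** the arm went nowhere near the squeezer or scraper and passed the kettle above its height. I took no final picture of where they stand.

**Disagreement:** the top camera read world x about 1–3 mm lower than the wrist camera and tool pose did. I moved the dock estimate by 1.5 mm to allow for this, and the tub went in with no noticeable sideways force.

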